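Take the blue slide box out of the packed carton

ROBOT

A 7-joint arm with a two-finger parallel gripper is mounted at the origin on a cart in front of the work surface, level with it; the furniture and walls round the work are solid. World frame = base frame: x ahead of the robot, y to its left, z up, the work surface at z = 0. Lengths are in m, angles in rad, forces in N, time in s.
With the tool pointing down it reaches from about 0.425 to 0.925 m from the base axis. Payload 6.8 kg.
Tool frame: the origin (TCP) lies midway between the tips of the shut fingers; the grasp point (between the pads) lies 19 mm behind it; z points along the fingers, y is the line along which they close (so a half turn about z gives the same grasp; the last joint's range is limited). The gripper opens to 85 mm and grips with 20 to 120 N. Pads are 22 mm wide; open, the fingers measure 114 mm over their backs; the gripper's body (76 mm by 85 mm) begins 54 mm behind the grasp point. The pads swing forward as they close: fully open they stand 13 mm farther back than shut.
Start: joints at [-1.342, 0.477, 0.022, 1.555, -0.011, 1.109, -0.083], TCP at [0.223, 0.637, 0.231] pointing down, gripper open.
Joint ranges: [-2.96, 2.96], [-0.34, 2.1], [-1.41, 1.46], [0.24, 2.44], [-1.37, 4.51], [0.17, 1.92], [-2.96, 2.96]. Speed limits (rad/s): [2.39, 2.39, 3.14, 3.14, 3.14, 3.14, 3.14].

INTERFACE

Orientations are given as a unit quaternion [w, x, y, z].
In Python, from station import bot gives the robot as it stands.
- The arm moves only by the tool jog_arm, never from a script. Its argument "rows" is a list of rows, each an object of numbers: "fingers": the finger opening in mm, from 0 to 85.4; "x", "y", "z": the shift along the tool's x, y, z in mm; "ax", "ay", "az": the turn, a rotation vector about the tool's x, y, z in degrees. A call has exactly 8 rows; each row shifts and turns the commanded pose from where the row before left it, along the tool's axes as they then stand; what a row does not reach is not made up. A row lasts 1/10 s, in which the tool goes at most 50 mm and 8.59 degrees, less where a joint would pass 70% of its speed; a pose out of reach is approached as far as the arm can. A call with a gripper value outside its range is refused whole. The fingers move at their own pace and stop on an object; "force" is the grip in N (left out, the last holds). Time passes only in rows, so rows that do not move let the fingers close, or fill a call up. It gives the time, the measured TCP pose, the force, the opening and the grip force at its end, in the units of the state.
- bot.get_obs(): the state, without advancing time (a new reading comes with each control period).
- bot.read_camera(name): name is "scene" or "top" or "wrist"; returns a dict with "pixels" (480x640x3 uint8, red, green, blue), "vertical_fov" (degrees; the focal length in pixels is half the picture's height over the tangent of half this angle, whatever the lens; pixels are square), "cx", "cy" (the principal point, pixels), "world_from_camera" (4x4, takes a point from camera to world coordinates). Camera axes: x right, y down, z forward; pixel columns grow to the right and rows downward; lengths in m; the calibration is good to about 2 mm. A picture is of the moment at which its call begins. There is no depth.
- bot.hand_in(): hands the job in; it is judged then, once.
The state is a dict: "t": time; "q": joint angles; "joint_vel": joint speeds; "joint_torque": joint torques, N m; "eef_pos": TCP position; "tool_rot": TCP orientation; "contact_force": force on the tool from outside, world axes, zero at the start; "torque": the same for the moment, N m; "gripper_width": opening from 0.0 (shut) to 1.0 (fully open); "grasp_force": force on a finger pad.
Only numpy, scipy, OpenCV 4.12 (cv2) and the standard library are available. Lean on these libraries where they do the work, as an engineer would, in place of code of your own. Each camera call takes 0.05 s, during which the arm holds its last target. There are 200 camera calls.

TASK

Take the blue slide box out of the carton and stand it upright on the black tray, on the same edge it stands on now. It is packed too tightly to be gripped, so first tip its top away from its neighbours until it leans on the carton's low front wall and let go of it there, then grip it and lift it out. Leave the other slide boxes and the tube rack standing in the carton, and leave the things on the bench where they are.

Things in the scene. Friction and masses are not known exactly. Their poses are not given: they have to be found in the camera images.
- blue_box: closed plastic slide box, blue lid half, white base half, standing on edge: 34 thick (x) x 92 wide (y) x 100 mm tall (z), 0.2 to 0.4 kg. Origin: centre of its underside; -x faces the carton's low front wall, 32 mm away. Starts in the front row (along the low wall), nearer or farther place: about 1 mm in front of a second-row box, 8 mm beside the yellow one. Too wide to grip across y; no finger fits behind it
- blue_top (a point): centre of the blue box's plain flat top (34 x 92 mm, edges rounded 3 mm), 100 mm above its underside. Pressed there with 5 to 10 N and drawn to -x by friction (about 0.8 to 1), the box tips about its lower front edge, is past its balance at 0.34 rad, then falls by itself to lean on the front wall at 0.5 to 0.7 rad and stays; its upper part is then free in front and behind
- yellow_box: slide box of the same size as the blue one and with the same origin and axes, but with a yellow lid half; it also stands in the carton and must stay standing there. It stands in the front row beside the blue box (which of the two is nearer the robot varies).
- green_box: slide box of the same size as the blue one and with the same origin and axes, but with a green lid half; it also stands in the carton and must stay standing there. It stands in the second row, about 1 mm behind a front-row box; its top is level with that one's.
- grey_box: slide box of the same size as the blue one and with the same origin and axes, but with a grey lid half; it also stands in the carton and must stay standing there. It stands in the second row, about 1 mm behind a front-row box; its top is level with that one's.
- carton: low open cardboard carton, 232 (x) x 234 (y) x 85 mm, fixed to the worktop; walls 4 mm, floor 3 mm thick; its front wall (at -x of its frame, turned to the right, towards the tray) is only 50 mm high, the back and side walls 81 to 85 mm. Origin: centre of its underside, z up. Inside, from the front wall: 32 mm free, two rows of two slide boxes, the tube rack, 35 mm free
- tray: shallow black plastic tray with a white paper liner, 136 (x) x 162 (y) mm, floor 2 mm thick, rim 10 mm high and 2 mm thick, fixed on the worktop to the right of the carton; origin: underside, at the middle (the inner floor reaches from -66 to 66 mm in x and -75 to 79 mm in y)
- tube_rack: steel rack with glass tubes, 88 (x) x 192 (y) x 86 mm, standing in the carton behind the slide boxes; origin: centre of its underside. To be left alone
- amber_bottle: bystander: brown bottle with white cap, 45 mm across, 78 mm tall, behind the tray; origin: centre of its underside
- white_bottle: bystander: white bottle with blue cap, 60 mm across, 115 mm tall, behind the tray; origin: centre of its underside
- timer: bystander: digital timer 24 x 68 x 60 mm, behind the tray; origin: centre of its underside
- tape_roll: bystander: roll of tape lying flat, 62 mm across, 18 mm high; origin: centre of its underside
- tube_block: bystander: green block with capped microtubes, 52 x 116 x 32 mm, at the right front; origin: centre of its underside

How it is judged:
By the outcome, as a careful person would: the job done as asked, in the order asked, and still so for the second after the job is handed in, with the robot touching nothing.
It also fails if it takes over 54 s, if anything falls off the work surface, if the arm or the gripper's body presses on something with over 40 N, if the wrist force passes 120 N, or if a joint passes its speed limit or range.

## Working session

There is one attempt and no reset: what is moved stays moved. The work goes in short steps, Python scripts to look and compute and a tool call to move; the robot and the scene stay as the last step left them, time stands still between calls to the robot, and variables do not carry over. Pictures are saved under pics/ and viewed, at most 10 in all, crops included, and the job is handed in when it is done.

Besides the shell and the picture viewer there is one more tool, called after "Emit:" in YAML: its name, and indented under it one key for each argument. jog_arm: Moves the arm, as the interface text tells. Its arguments: {"type":"object","properties":{"rows":{"type":"array","items":{"type":"object","properties":{"fingers":{"type":"number"},"x":{"type":"number"},"y":{"type":"number"},"z":{"type":"number"},"ax":{"type":"number"},"ay":{"type":"number"},"az":{"type":"number"}}}},"force":{"type":"number"}},"required":["rows"]}

```bash
mkdir -p pics; cat > h.py <<'E'
import numpy as np, cv2
from station import bot
from scipy.spatial.transform import Rotation as R
def shot(name,fn,crop=None,scale=1):
    c=bot.read_camera(name); im=c["pixels"][:,:,::-1].copy()
    if crop: x0,y0,x1,y1=crop; im=im[y0:y1,x0:x1]
    if scale!=1: im=cv2.resize(im,None,fx=scale,fy=scale,interpolation=cv2.INTER_CUBIC)
    cv2.imwrite("pics/"+fn,im); np.savez("pics/"+fn+".npz",T=np.array(c["world_from_camera"]),K=[240/np.tan(np.radians(c["vertical_fov"]/2)),c["cx"],c["cy"]]); return c
def px(fn,u,v,z):
    d=np.load("pics/"+fn+".npz");T=d["T"];f,cx,cy=d["K"]
    r=T[:3,:3]@np.array([(u-cx)/f,(v-cy)/f,1]);o=T[:3,3];return o+r*(z-o[2])/r[2]
def st():
    o=bot.get_obs();q=o["tool_rot"];r=R.from_quat([q[1],q[2],q[3],q[0]])
    print("t",o["t"],"p",np.round(o["eef_pos"],4),"F",np.round(o["contact_force"],1),"w",o["gripper_width"],"g",o["grasp_force"]);print(np.round(r.as_matrix(),3));return o,r
E
python3 -c "
from h import *
st()
shot('top','top0.png');shot('scene','sc0.png')"
```

```text
t 0.0 p [0.2229 0.6365 0.2303] F [-0.3  0.1 -0.8] w 1.000341314909542 g 0.0
[[-0.944  0.33  -0.   ]
 [ 0.33   0.944 -0.002]
 [-0.    -0.002 -1.   ]]
```

View pics/top0.png

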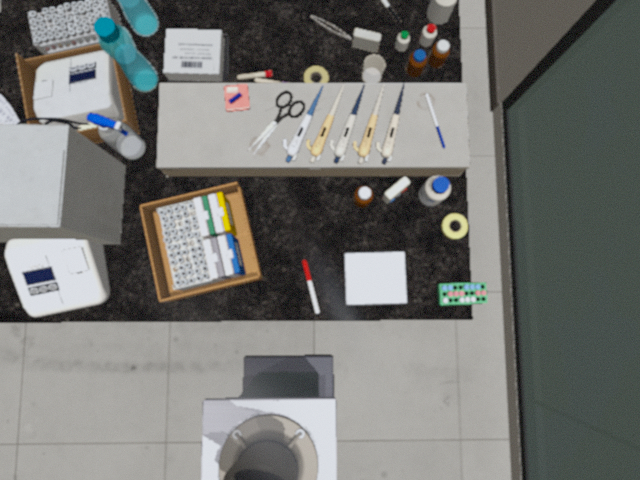

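View pics/sc0.png

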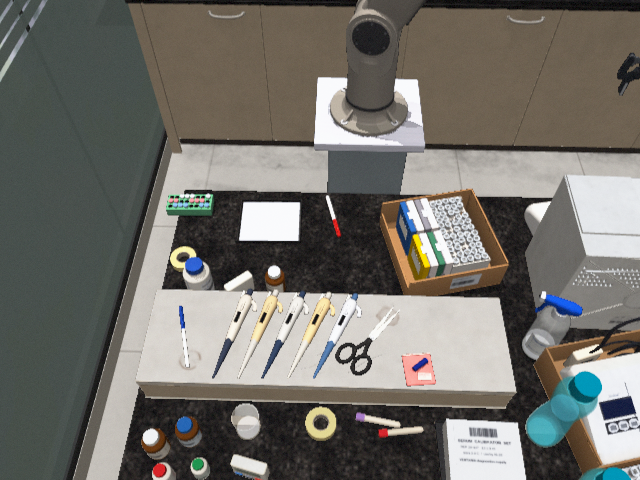

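The blue box is the near one in the front row (top view around (236,255)), and the tray centre is around (376,278). Next are enlarged crops.

```bash
python3 -c "
from h import *
import cv2
a=cv2.imread('pics/top0.png');b=cv2.imread('pics/sc0.png')
A=cv2.resize(a[175:310,130:270],(560,540),interpolation=cv2.INTER_CUBIC)
cv2.imwrite('pics/c1.png',A)
B=cv2.resize(b[180:300,370:520],(750,600),interpolation=cv2.INTER_CUBIC)
cv2.imwrite('pics/c2.png',B)
for n in ['top0.png','sc0.png']:
  d=np.load('pics/'+n+'.npz');print(d['T'].round(3),d['K'])
for p in [(345,252),(405,250),(407,303),(346,305)]: print(px('top0.png',*p,.01))
"
```

```text
[[-0.005 -0.993  0.122  0.381]
 [-1.     0.004 -0.014 -0.117]
 [ 0.013 -0.122 -0.992  1.19 ]
 [ 0.     0.     0.     1.   ]] [479.08557643 323.96736348 242.70431121]
[[-0.031  0.802 -0.597  1.325]
 [ 1.     0.025 -0.019 -0.103]
 [-0.    -0.597 -0.802  1.139]
 [ 0.     0.     0.     1.   ]] [562.94229956 320.56358401 234.14208231]
[ 0.50248318 -0.1854598   0.01      ]
[ 0.5069011  -0.33460264  0.01      ]
[ 0.37631289 -0.33613951  0.01      ]
[ 0.37224939 -0.18653021  0.01      ]
```

View pics/c1.png

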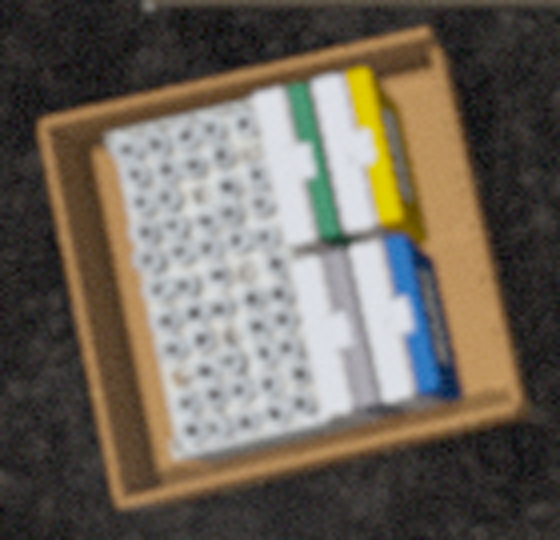

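View pics/c2.png

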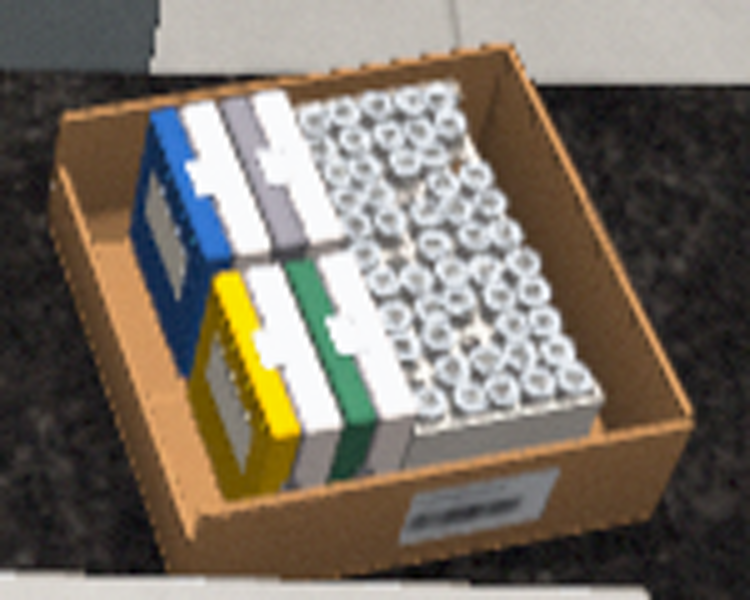

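Crop 1 shows the blue box's top corners at about (352,243), (410,234), (447,392) and (388,404). In crop 2 they are at about (215,98), (152,110), (207,265) and (272,252).

```bash
python3 -c "
from h import *
t=lambda n,x,y,z: px(n,*((130+x/4,175+y/4) if n[0]=='t' else (370+x/5,180+y/5)),z).round(4)
print('blue, far-back, far-front, near-front, near-back')
P=[t('top0.png',*p,.103) for p in [(352,243),(410,234),(447,392),(388,404)]]
Q=[t('sc0.png',*p,.103) for p in [(272,252),(207,265),(152,110),(215,98)]]
for A in (P,Q):
  A=np.array(A);print(A[:,:2].tolist(),'c',A.mean(0)); 
  n=(A[1]+A[2]-A[0]-A[3])/2; l=(A[0]+A[1]-A[2]-A[3])/2;print(np.linalg.norm(n),np.linalg.norm(l),'ang -x',np.degrees(np.arctan2(n[1],n[0])),'ang y',np.degrees(np.arctan2(l[1],l[0])))
C=[t('top0.png',*p,.085) for p in [(40,120),(118,503),(522,408),(432,30)]];print(C,np.mean(C,0))
for a,b in [(0,1),(3,2),(0,3),(1,2)]: v=C[b]-C[a];print(np.degrees(np.arctan2(v[1],v[0])),np.linalg.norm(v))
for p in [(244,202),(300,203),(298,241),(240,240)]: print(px('sc0.png',*p,.01))
"
```

```text
blue, far-back, far-front, near-front, near-back
[[0.5314, 0.1098], [0.5364, 0.0768], [0.4461, 0.0543], [0.4394, 0.0875]] c [0.488325 0.0821   0.103   ]
0.03361298112336958 0.09386203971787535 ang -x -79.97720870913948 ang y 13.80676547469634
[[0.5352, 0.1116], [0.5436, 0.0811], [0.4514, 0.0608], [0.4429, 0.0915]] c [0.493275 0.08625  0.103   ]
0.0317452752390021 0.09443570564145744 ang -x -74.56283978644349 ang y 12.351126541316892
[array([0.6069, 0.2967, 0.085 ]), array([0.3847, 0.2433, 0.085 ]), array([0.4377, 0.014 , 0.085 ]), array([0.6603, 0.0693, 0.085 ])] [0.5224   0.155825 0.085   ]
-166.4867134632732 0.22852658488674793
-166.04857627694076 0.22936619192897634
-76.78476135079075 0.23358578723886436
-76.98531079976286 0.23534546946988377
[ 0.38563974 -0.33275255  0.01      ]
[ 0.38450405 -0.18637012  0.01      ]
[ 0.50700033 -0.18485513  0.01      ]
[ 0.50839474 -0.32889267  0.01      ]
```

Emit:
jog_arm:
  rows:
    - {"fingers": 0,"z": -20,"az": -8.1}
    - {"z": -20,"az": -8.1}
    - {"z": -20,"az": -8.1}
    - {"z": -20,"az": -8.2}
    - {"x": -9,"y": -40}
    - {"x": -9,"y": -40}
    - {"x": -9,"y": -40}
    - {"x": -9,"y": -40}
  force: 40

```text
invalid input
```

Emit:
jog_arm:
  rows:
    - {"fingers": 0,"x": 0,"y": 0,"z": -20,"ax": 0,"ay": 0,"az": -8.1}
    - {"fingers": 0,"x": 0,"y": 0,"z": -20,"ax": 0,"ay": 0,"az": -8.1}
    - {"fingers": 0,"x": 0,"y": 0,"z": -20,"ax": 0,"ay": 0,"az": -8.1}
    - {"fingers": 0,"x": 0,"y": 0,"z": -20,"ax": 0,"ay": 0,"az": -8.2}
    - {"fingers": 0,"x": -9,"y": -40,"z": 0,"ax": 0,"ay": 0,"az": 0}
    - {"fingers": 0,"x": -9,"y": -40,"z": 0,"ax": 0,"ay": 0,"az": 0}
    - {"fingers": 0,"x": -9,"y": -40,"z": 0,"ax": 0,"ay": 0,"az": 0}
    - {"fingers": 0,"x": -9,"y": -40,"z": 0,"ax": 0,"ay": 0,"az": 0}
  force: 40

```text
t: 0.9
eef_pos: [0.2951, 0.4877, 0.3108]
tool_rot: [-0.0, -0.115, 0.993, -0.0]
contact_force: [1.3, -0.1, 0.5]
gripper_width: -0.003
grasp_force: 0.0
```

Emit:
jog_arm:
  rows:
    - {"fingers": 0,"x": -11,"y": -48,"z": 0,"ax": 0,"ay": 0,"az": 0}
    - {"fingers": 0,"x": -11,"y": -48,"z": 0,"ax": 0,"ay": 0,"az": 0}
    - {"fingers": 0,"x": -11,"y": -48,"z": 0,"ax": 0,"ay": 0,"az": 0}
    - {"fingers": 0,"x": -11,"y": -48,"z": 0,"ax": 0,"ay": 0,"az": 0}
    - {"fingers": 0,"x": -11,"y": -48,"z": 10,"ax": 0,"ay": 0,"az": 0}
    - {"fingers": 0,"x": -11,"y": -48,"z": 10,"ax": 0,"ay": 0,"az": 0}
    - {"fingers": 0,"x": -11,"y": -48,"z": 10,"ax": 0,"ay": 0,"az": 0}
    - {"fingers": 0,"x": -11,"y": -48,"z": 10,"ax": 0,"ay": 0,"az": 0}

```text
t: 1.7
eef_pos: [0.4679, 0.1347, 0.2711]
tool_rot: [0.0, -0.115, 0.993, 0.0]
contact_force: [-0.5, -0.1, -0.6]
gripper_width: -0.0
grasp_force: 0.0
```

Emit:
jog_arm:
  rows:
    - {"fingers": 0,"x": -5,"y": -30,"z": 0,"ax": 0,"ay": 0,"az": 0}
    - {"fingers": 0,"x": -5,"y": -30,"z": 10,"ax": 0,"ay": 0,"az": 0}
    - {"fingers": 0,"x": 0,"y": 0,"z": 25,"ax": 0,"ay": 0,"az": 0}
    - {"fingers": 0,"x": 0,"y": 0,"z": 25,"ax": 0,"ay": 0,"az": 0}
    - {"fingers": 0,"x": 0,"y": 0,"z": 20,"ax": 0,"ay": 0,"az": 0}
    - {"fingers": 0,"x": 0,"y": 0,"z": 20,"ax": 0,"ay": 0,"az": 0}
    - {"fingers": 0,"x": 0,"y": 0,"z": 0,"ax": 0,"ay": 0,"az": 0}
    - {"fingers": 0,"x": 0,"y": 0,"z": 0,"ax": 0,"ay": 0,"az": 0}

```text
t: 2.5
eef_pos: [0.4909, 0.0804, 0.1716]
tool_rot: [-0.0, -0.115, 0.993, -0.0]
contact_force: [-0.1, -0.5, 0.3]
gripper_width: 0.001
grasp_force: 0.0
```

```bash
python3 -c "
from h import *
o,r=st()
c=shot('wrist','w1.png');T=np.array(c['world_from_camera']);f=240/np.tan(np.radians(c['vertical_fov']/2))
p=np.linalg.inv(T)@np.r_[o['eef_pos'],1];print(T.round(3),f,c['cx'],c['cy'],p, f*p[:2]/p[2]+[c['cx'],c['cy']])"
```

```text
t 2.5 p [0.4909 0.0804 0.1716] F [-0.1 -0.5  0.3] w 0.0006140508527878548 g 0.0
[[-0.974 -0.228 -0.001]
 [-0.228  0.974 -0.   ]
 [ 0.001 -0.    -1.   ]]
[[-0.229  0.929  0.29   0.419]
 [ 0.974  0.218  0.069  0.063]
 [ 0.001  0.298 -0.954  0.313]
 [ 0.     0.     0.     1.   ]] 353.4216313511904 325.68653750236876 232.66902674014048 [7.28886622e-04 2.87821757e-02 1.57323436e-01 1.00000000e+00] [327.32395597 297.32718416]
```

View pics/w1.png

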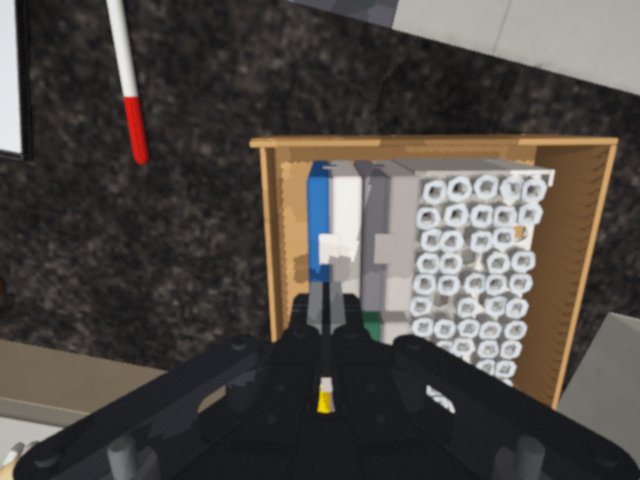

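The wrist view shows the blue box's top edges vertical, so the yaw matches. Near the robot, its front edge is at (309,162) and its back edge at (361,162).

```bash
python3 -c "
from h import *
o,r=st()
for p in [(309,162),(361,162),(308,262),(253,140),(262,145),(271,150)]:
  for z in (.103,.05): 
    w=px('w1.png',*p,z); print(p,z,w.round(4),(r.inv().apply(w-o['eef_pos'])*1000).round(1))"
```

```text
t 2.55 p [0.4914 0.0806 0.1722] F [0.5 1.  0.6] w -0.003271448474593257 g 0.0
[[-0.974 -0.228  0.001]
 [-0.228  0.974  0.   ]
 [-0.001  0.    -1.   ]]
(309, 162) 0.103 [0.4425 0.0583 0.103 ] [ 52.7 -10.5  69.2]
(309, 162) 0.05 [0.4486 0.0573 0.05  ] [ 47.1 -12.9 122.2]
(361, 162) 0.103 [0.4356 0.088  0.103 ] [52.7 20.  69.2]
(361, 162) 0.05 [0.4398 0.0945 0.05  ] [ 47.1  25.3 122.2]
(308, 262) 0.103 [0.5043 0.0713 0.103 ] [-10.3 -12.   69.2]
(308, 262) 0.05 [0.5259 0.0735 0.05  ] [-31.8 -14.8 122.2]
(253, 140) 0.103 [0.4377 0.0243 0.103 ] [ 65.2 -42.6  69.2]
(253, 140) 0.05 [0.4425 0.0146 0.05  ] [ 62.8 -53.1 122.2]
(262, 145) 0.103 [0.4393 0.0298 0.103 ] [ 62.4 -37.5  69.2]
(262, 145) 0.05 [0.4445 0.0216 0.05  ] [ 59.3 -46.8 122.2]
(271, 150) 0.103 [0.4409 0.0354 0.103 ] [ 59.6 -32.5  69.2]
(271, 150) 0.05 [0.4465 0.0285 0.05  ] [ 55.7 -40.4 122.2]
```

Emit:
jog_arm:
  rows:
    - {"fingers": 0,"x": 6,"y": 0,"z": 20,"ax": 0,"ay": 0,"az": 0}
    - {"fingers": 0,"x": 0,"y": 0,"z": 20,"ax": 0,"ay": 0,"az": 0}
    - {"fingers": 0,"x": 0,"y": 0,"z": 15,"ax": 0,"ay": 0,"az": 0}
    - {"fingers": 0,"x": 0,"y": 0,"z": 7,"ax": 0,"ay": 0,"az": 0}
    - {"fingers": 0,"x": 0,"y": 0,"z": 3,"ax": 0,"ay": 0,"az": 0}
    - {"fingers": 0,"x": 0,"y": 0,"z": 2,"ax": 0,"ay": 0,"az": 0}
    - {"fingers": 0,"x": 0,"y": 0,"z": 1,"ax": 0,"ay": 0,"az": 0}
    - {"fingers": 0,"x": 0,"y": 0,"z": 0,"ax": 0,"ay": 0,"az": 0}

```text
t: 3.35
eef_pos: [0.4856, 0.0793, 0.104]
tool_rot: [0.0, -0.115, 0.993, 0.0]
contact_force: [0.2, -0.1, -0.0]
gripper_width: -0.0
grasp_force: 0.0
```

Emit:
jog_arm:
  rows:
    - {"fingers": 0,"x": 0,"y": 0,"z": 0.5,"ax": 0,"ay": 0,"az": 0}
    - {"fingers": 0,"x": 0,"y": 0,"z": 0.5,"ax": 0,"ay": 0,"az": 0}
    - {"fingers": 0,"x": 0,"y": 0,"z": 0.5,"ax": 0,"ay": 0,"az": 0}
    - {"fingers": 0,"x": 0,"y": 0,"z": 0.5,"ax": 0,"ay": 0,"az": 0}
    - {"fingers": 0,"x": 0,"y": 0,"z": 0,"ax": 0,"ay": 0,"az": 0}
    - {"fingers": 0,"x": 0,"y": 0,"z": 0,"ax": 0,"ay": 0,"az": 0}
    - {"fingers": 0,"x": 0,"y": 0,"z": 0,"ax": 0,"ay": 0,"az": 0}
    - {"fingers": 0,"x": 0,"y": 0,"z": 0,"ax": 0,"ay": 0,"az": 0}

```text
t: 4.15
eef_pos: [0.4855, 0.0792, 0.103]
tool_rot: [0.0, -0.115, 0.993, 0.0]
contact_force: [-4.9, -1.0, 17.5]
gripper_width: -0.0
grasp_force: 8.7
```

Emit:
jog_arm:
  rows:
    - {"fingers": 0,"x": 0,"y": 0,"z": -0.4,"ax": 0,"ay": 0,"az": 0}
    - {"fingers": 0,"x": 0,"y": -1.75,"z": -0.2,"ax": -1,"ay": 0,"az": 0}
    - {"fingers": 0,"x": 0,"y": -1.75,"z": -0.2,"ax": -1,"ay": 0,"az": 0}
    - {"fingers": 0,"x": 0,"y": -1.75,"z": -0.2,"ax": -1,"ay": 0,"az": 0}
    - {"fingers": 0,"x": 0,"y": -1.75,"z": -0.2,"ax": -1,"ay": 0,"az": 0}
    - {"fingers": 0,"x": 0,"y": -1.75,"z": -0.2,"ax": -1,"ay": 0,"az": 0}
    - {"fingers": 0,"x": 0,"y": 0,"z": 0,"ax": 0,"ay": 0,"az": 0}
    - {"fingers": 0,"x": 0,"y": 0,"z": 0,"ax": 0,"ay": 0,"az": 0}

```text
t: 4.95
eef_pos: [0.4877, 0.0707, 0.1036]
tool_rot: [-0.005, -0.115, 0.992, 0.044]
contact_force: [-2.2, 1.3, 9.4]
gripper_width: 0.002
grasp_force: 4.8
```

Emit:
jog_arm:
  rows:
    - {"fingers": 0,"x": 0,"y": -2.1,"z": -0.22,"ax": -1.2,"ay": 0,"az": 0}
    - {"fingers": 0,"x": 0,"y": -2.1,"z": -0.22,"ax": -1.2,"ay": 0,"az": 0}
    - {"fingers": 0,"x": 0,"y": -2.1,"z": -0.22,"ax": -1.2,"ay": 0,"az": 0}
    - {"fingers": 0,"x": 0,"y": -2.1,"z": -0.22,"ax": -1.2,"ay": 0,"az": 0}
    - {"fingers": 0,"x": 0,"y": -2.1,"z": -0.22,"ax": -1.2,"ay": 0,"az": 0}
    - {"fingers": 0,"x": 0,"y": -2.1,"z": -0.22,"ax": -1.2,"ay": 0,"az": 0}
    - {"fingers": 0,"x": 0,"y": 0,"z": 0,"ax": 0,"ay": 0,"az": 0}
    - {"fingers": 0,"x": 0,"y": 0,"z": 0,"ax": 0,"ay": 0,"az": 0}

```text
t: 5.75
eef_pos: [0.4908, 0.0579, 0.1031]
tool_rot: [-0.012, -0.114, 0.988, 0.106]
contact_force: [-1.6, -1.2, 8.4]
gripper_width: 0.003
grasp_force: 4.2
```

Emit:
jog_arm:
  rows:
    - {"fingers": 0,"x": 0,"y": -2.6,"z": -0.25,"ax": -1.5,"ay": 0,"az": 0}
    - {"fingers": 0,"x": 0,"y": -2.6,"z": -0.25,"ax": -1.5,"ay": 0,"az": 0}
    - {"fingers": 0,"x": 0,"y": -2.6,"z": -0.25,"ax": -1.5,"ay": 0,"az": 0}
    - {"fingers": 0,"x": 0,"y": -2.6,"z": -0.25,"ax": -1.5,"ay": 0,"az": 0}
    - {"fingers": 0,"x": 0,"y": -2.6,"z": -0.25,"ax": -1.5,"ay": 0,"az": 0}
    - {"fingers": 0,"x": 0,"y": -2.6,"z": -0.25,"ax": -1.5,"ay": 0,"az": 0}
    - {"fingers": 0,"x": 0,"y": 0,"z": 0,"ax": 0,"ay": 0,"az": 0}
    - {"fingers": 0,"x": 0,"y": 0,"z": 0,"ax": 0,"ay": 0,"az": 0}

```text
t: 6.55
eef_pos: [0.4945, 0.0424, 0.1001]
tool_rot: [-0.02, -0.112, 0.977, 0.183]
contact_force: [-0.5, -3.1, 7.6]
gripper_width: -0.004
grasp_force: 3.9
```

Emit:
jog_arm:
  rows:
    - {"fingers": 0,"x": 0,"y": -2.6,"z": -0.25,"ax": -1.5,"ay": 0,"az": 0}
    - {"fingers": 0,"x": 0,"y": -2.6,"z": -0.25,"ax": -1.5,"ay": 0,"az": 0}
    - {"fingers": 0,"x": 0,"y": -2.6,"z": -0.25,"ax": -1.5,"ay": 0,"az": 0}
    - {"fingers": 0,"x": 0,"y": -2.6,"z": -0.25,"ax": -1.5,"ay": 0,"az": 0}
    - {"fingers": 0,"x": 0,"y": -2.6,"z": -0.3,"ax": -1.5,"ay": 0,"az": 0}
    - {"fingers": 0,"x": 0,"y": -2.6,"z": -0.3,"ax": -1.5,"ay": 0,"az": 0}
    - {"fingers": 0,"x": 0,"y": 0,"z": 0,"ax": 0,"ay": 0,"az": 0}
    - {"fingers": 0,"x": 0,"y": 0,"z": 0,"ax": 0,"ay": 0,"az": 0}

```text
t: 7.35
eef_pos: [0.498, 0.0278, 0.0948]
tool_rot: [-0.029, -0.11, 0.959, 0.258]
contact_force: [0.5, -3.5, 7.9]
gripper_width: -0.005
grasp_force: 3.9
```

Emit:
jog_arm:
  rows:
    - {"fingers": 0,"x": 0,"y": -2,"z": -0.4,"ax": -1.2,"ay": 0,"az": 0}
    - {"fingers": 0,"x": 0,"y": -2,"z": -0.5,"ax": -1.2,"ay": 0,"az": 0}
    - {"fingers": 0,"x": 0,"y": 0,"z": -2,"ax": 0,"ay": 0,"az": 0}
    - {"fingers": 65,"x": 0,"y": 0,"z": -13,"ax": -1,"ay": 0,"az": 0}
    - {"fingers": 65,"x": 0,"y": 0,"z": -15,"ax": -1,"ay": 0,"az": 0}
    - {"fingers": 65,"x": 0,"y": 0,"z": -15,"ax": 0,"ay": 0,"az": 0}
    - {"fingers": 65,"x": 0,"y": 0,"z": -15,"ax": 0,"ay": 0,"az": 0}
    - {"fingers": 65,"x": 0,"y": 0,"z": 0,"ax": 0,"ay": 0,"az": 0}

```text
t: 8.15
eef_pos: [0.5065, -0.0083, 0.1437]
tool_rot: [-0.033, -0.11, 0.949, 0.295]
contact_force: [0.2, -0.5, 0.5]
gripper_width: 0.762
grasp_force: 0.0
```

```bash
python3 -c "
from h import *
o,r=st()
c=shot('wrist','w2.png');s=shot('scene','s2.png',(370,180,520,300),3);
import cv2
a=cv2.imread('pics/w2.png')[60:430,120:560];b=cv2.imread('pics/s2.png');print(a.shape,b.shape)
im=np.zeros((370,800,3),np.uint8);im[:,:440]=a;im[:360,440:]=b[:,:360];cv2.imwrite('pics/m2.png',im)"
```

```text
t 8.15 p [ 0.5065 -0.0083  0.1437] F [ 0.2 -0.5  0.5] w 0.7619475999409903 g 0.0
[[-0.974 -0.188 -0.127]
 [-0.227  0.802  0.552]
 [-0.002  0.566 -0.824]]
(370, 440, 3) (360, 450, 3)
```

View pics/m2.png

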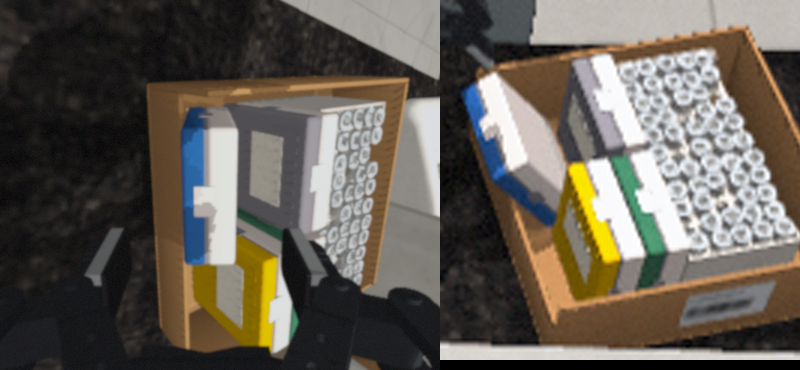

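The blue box leans on the front wall and the others still stand. In full wrist coordinates its top spans about u=302 to 356 and v=167 to 324.

```bash
python3 -c "
from h import *
o,r=st()
d=np.load('pics/w2.png.npz');T=d['T'];f,cx,cy=d['K']
M=r.as_matrix().T
for p in [(303,168),(356,168),(304,324),(356,324)]:
  a=M@(T[:3,3]-o['eef_pos']);v=M@T[:3,:3]@np.array([(p[0]-cx)/f,(p[1]-cy)/f,1])
  for z in (.055,.063): print(p,z,((a+v*(z-a[2])/v[2])*1000).round(1))
# expected lean: pivot at front lower edge, carton frame
dd=np.array([.228,-.974,0]); piv=np.array([.4856,.0793,.003])+dd*.012
for th in (.55,.6,.65):
  up=np.array([0,0,1])*np.cos(th)+dd*np.sin(th); n=dd*np.cos(th)-np.array([0,0,1])*np.sin(th)
  top=piv+up*.1-n*.017; print(th,top.round(4),(M@(top-o['eef_pos'])*1000).round(1),'tilt err')
"
```

```text
t 8.25 p [ 0.5052 -0.0068  0.1424] F [ 0.7 -0.9  1.3] w 0.7595944468007576 g 0.0
[[-0.973 -0.188 -0.13 ]
 [-0.229  0.801  0.553]
 [ 0.     0.568 -0.823]]
(303, 168) 0.055 [ 49.  -14.6  55. ]
(303, 168) 0.063 [ 48.  -15.2  63. ]
(356, 168) 0.055 [49.  14.9 55. ]
(356, 168) 0.063 [48.  15.6 63. ]
(304, 324) 0.055 [-50.6 -15.9  55. ]
(304, 324) 0.063 [-55.6 -16.4  63. ]
(356, 324) 0.055 [-50.5  17.6  55. ]
(356, 324) 0.063 [-55.5  18.4  63. ]
0.55 [0.4969 0.0308 0.0971] [-0.6  6.  59.1] tilt err
0.6 [0.498  0.0263 0.0951] [-0.6  1.  58.1] tilt err
0.65 [0.499  0.0218 0.0929] [-0.6 -4.  57.4] tilt err
```

Emit:
jog_arm:
  rows:
    - {"fingers": 65,"x": -1,"y": 1,"z": 20,"ax": 0,"ay": 0,"az": 0}
    - {"fingers": 65,"x": 0,"y": 0,"z": 20,"ax": 0,"ay": 0,"az": 0}
    - {"fingers": 65,"x": 0,"y": 0,"z": 15,"ax": 0,"ay": 0,"az": 0}
    - {"fingers": 65,"x": 0,"y": 0,"z": 10,"ax": 0,"ay": 0,"az": 0}
    - {"fingers": 65,"x": 0,"y": 0,"z": 10,"ax": 0,"ay": 0,"az": 0}
    - {"fingers": 65,"x": 0,"y": 0,"z": 8,"ax": 0,"ay": 0,"az": 0}
    - {"fingers": 65,"x": 0,"y": 0,"z": 6,"ax": 0,"ay": 0,"az": 0}
    - {"fingers": 65,"x": 0,"y": 0,"z": 0,"ax": 0,"ay": 0,"az": 0}

```text
t: 9.05
eef_pos: [0.4943, 0.0433, 0.0696]
tool_rot: [-0.035, -0.11, 0.948, 0.296]
contact_force: [0.3, 0.1, 0.6]
gripper_width: 0.762
grasp_force: 0.0
```

Emit:
jog_arm:
  rows:
    - {"fingers": 40,"x": 0,"y": 0,"z": 0,"ax": 0,"ay": 0,"az": 0}
    - {"fingers": 40,"x": 0,"y": 0,"z": 0,"ax": 0,"ay": 0,"az": 0}
    - {"fingers": 37,"x": 0,"y": 0,"z": 0,"ax": 0,"ay": 0,"az": 0}
    - {"fingers": 34,"x": 0,"y": 0,"z": 0,"ax": 0,"ay": 0,"az": 0}
    - {"fingers": 30,"x": 0,"y": 0,"z": 0,"ax": 0,"ay": 0,"az": 0}
    - {"fingers": 28,"x": 0,"y": 0,"z": 0,"ax": 0,"ay": 0,"az": 0}
    - {"fingers": 25,"x": 0,"y": 0,"z": 0,"ax": 0,"ay": 0,"az": 0}
    - {"fingers": 25,"x": 0,"y": 0,"z": 0,"ax": 0,"ay": 0,"az": 0}
  force: 60

```text
t: 9.85
eef_pos: [0.495, 0.0429, 0.0706]
tool_rot: [-0.034, -0.11, 0.948, 0.296]
contact_force: [-1.0, -0.2, 4.8]
gripper_width: 0.386
grasp_force: 59.1
```

Emit:
jog_arm:
  rows:
    - {"fingers": 25,"x": 0,"y": 2.7,"z": -4.2,"ax": 0,"ay": 0,"az": 0}
    - {"fingers": 25,"x": 0,"y": 5.5,"z": -8.4,"ax": 0,"ay": 0,"az": 0}
    - {"fingers": 25,"x": 0,"y": 8.2,"z": -12.6,"ax": 0,"ay": 0,"az": 0}
    - {"fingers": 25,"x": 0,"y": 9,"z": -13,"ax": 0,"ay": 0,"az": 0}
    - {"fingers": 25,"x": 0,"y": 11,"z": -16.5,"ax": 0,"ay": 0,"az": 0}
    - {"fingers": 25,"x": 0,"y": 11,"z": -16.5,"ax": 0,"ay": 0,"az": 0}
    - {"fingers": 25,"x": 0,"y": 11,"z": -16.5,"ax": 0,"ay": 0,"az": 0}
    - {"fingers": 25,"x": 0,"y": 11,"z": -16.5,"ax": 0,"ay": 0,"az": 0}

```text
t: 10.65
eef_pos: [0.4951, 0.0407, 0.1973]
tool_rot: [-0.034, -0.11, 0.949, 0.295]
contact_force: [-0.2, -0.0, -3.7]
gripper_width: 0.386
grasp_force: 59.8
```

Emit:
jog_arm:
  rows:
    - {"fingers": 25,"x": 0,"y": 0,"z": 0,"ax": 7,"ay": 0,"az": 0}
    - {"fingers": 25,"x": 0,"y": 0,"z": 0,"ax": 7,"ay": 0,"az": 0}
    - {"fingers": 25,"x": 0,"y": 0,"z": 0,"ax": 7,"ay": 0,"az": 0}
    - {"fingers": 25,"x": 0,"y": 0,"z": 0,"ax": 7,"ay": 0,"az": 0}
    - {"fingers": 25,"x": 0,"y": 0,"z": 0,"ax": 6.5,"ay": 0,"az": 0}
    - {"fingers": 25,"x": 0,"y": -20,"z": 0,"ax": 0,"ay": 0,"az": 6.6}
    - {"fingers": 25,"x": 5,"y": -25,"z": 0,"ax": 0,"ay": 0,"az": 6.6}
    - {"fingers": 25,"x": 5,"y": -25,"z": 0,"ax": 0,"ay": 0,"az": 0}

```text
t: 11.45
eef_pos: [0.4926, -0.0289, 0.1964]
tool_rot: [0.0, 0.001, 1.0, 0.001]
contact_force: [0.6, -0.7, -3.4]
gripper_width: 0.388
grasp_force: 61.3
```

Emit:
jog_arm:
  rows:
    - {"fingers": 25,"x": 8,"y": -35,"z": 0,"ax": 0,"ay": 0,"az": 0}
    - {"fingers": 25,"x": 8,"y": -35,"z": 0,"ax": 0,"ay": 0,"az": 0}
    - {"fingers": 25,"x": 8,"y": -35,"z": 0,"ax": 0,"ay": 0,"az": 0}
    - {"fingers": 25,"x": 8,"y": -35,"z": 0,"ax": 0,"ay": 0,"az": 0}
    - {"fingers": 25,"x": 8,"y": -35,"z": 0,"ax": 0,"ay": 0,"az": 0}
    - {"fingers": 25,"x": 4,"y": -25,"z": 0,"ax": 0,"ay": 0,"az": 0}
    - {"fingers": 25,"x": 0,"y": -15,"z": 0,"ax": 0,"ay": 0,"az": 0}
    - {"fingers": 25,"x": 0,"y": 0,"z": 0,"ax": 0,"ay": 0,"az": 0}

```text
t: 12.25
eef_pos: [0.4478, -0.2463, 0.1959]
tool_rot: [0.0, 0.002, 1.0, 0.001]
contact_force: [0.7, -0.1, -3.6]
gripper_width: 0.392
grasp_force: 61.3
```

```bash
python3 -c "
from h import *
st()
shot('scene','s3.png',(150,130,550,330),2)"
```

```text
t 12.25 p [ 0.4478 -0.2463  0.1959] F [ 0.7 -0.1 -3.6] w 0.3920189883925978 g 61.287750005722046
[[-1.     0.005  0.   ]
 [ 0.005  1.     0.001]
 [-0.     0.001 -1.   ]]
```

View pics/s3.png

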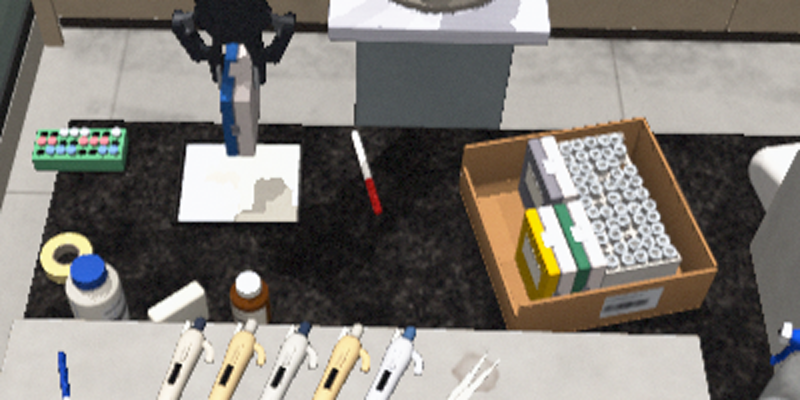

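The box hangs upright above the tray; the others stand. Lowering.

Emit:
jog_arm:
  rows:
    - {"fingers": 25,"x": 5,"y": -12,"z": 20,"ax": 0,"ay": 0,"az": 0}
    - {"fingers": 25,"x": 0,"y": 0,"z": 30,"ax": 0,"ay": 0,"az": 0}
    - {"fingers": 25,"x": 0,"y": 0,"z": 30,"ax": 0,"ay": 0,"az": 0}
    - {"fingers": 25,"x": 0,"y": 0,"z": 20,"ax": 0,"ay": 0,"az": 0}
    - {"fingers": 25,"x": 0,"y": 0,"z": 10,"ax": 0,"ay": 0,"az": 0}
    - {"fingers": 25,"x": 0,"y": 0,"z": 5,"ax": 0,"ay": 0,"az": 0}
    - {"fingers": 25,"x": 0,"y": 0,"z": 0,"ax": 0,"ay": 0,"az": 0}
    - {"fingers": 25,"x": 0,"y": 0,"z": 0,"ax": 0,"ay": 0,"az": 0}

```text
t: 13.1
eef_pos: [0.4445, -0.2559, 0.0807]
tool_rot: [0.001, -0.0, 1.0, 0.001]
contact_force: [0.6, -0.3, -3.4]
gripper_width: 0.389
grasp_force: 61.3
```

Emit:
jog_arm:
  rows:
    - {"fingers": 25,"x": 0,"y": 0,"z": 1,"ax": 0,"ay": 0,"az": 0}
    - {"fingers": 25,"x": 0,"y": 0,"z": 1,"ax": 0,"ay": 0,"az": 0}
    - {"fingers": 25,"x": 0,"y": 0,"z": 1,"ax": 0,"ay": 0,"az": 0}
    - {"fingers": 25,"x": 0,"y": 0,"z": 1,"ax": 0,"ay": 0,"az": 0}
    - {"fingers": 25,"x": 0,"y": 0,"z": 0,"ax": 0,"ay": 0,"az": 0}
    - {"fingers": 25,"x": 0,"y": 0,"z": 0,"ax": 0,"ay": 0,"az": 0}
    - {"fingers": 25,"x": 0,"y": 0,"z": 0,"ax": 0,"ay": 0,"az": 0}
    - {"fingers": 25,"x": 0,"y": 0,"z": 0,"ax": 0,"ay": 0,"az": 0}

```text
t: 13.9
eef_pos: [0.4437, -0.2559, 0.0757]
tool_rot: [-0.0, -0.0, 1.0, 0.001]
contact_force: [-0.0, -0.3, -3.8]
gripper_width: 0.39
grasp_force: 61.3
```

Emit:
jog_arm:
  rows:
    - {"fingers": 25,"x": 0,"y": 0,"z": 1,"ax": 0,"ay": 0,"az": 0}
    - {"fingers": 25,"x": 0,"y": 0,"z": 1,"ax": 0,"ay": 0,"az": 0}
    - {"fingers": 25,"x": 0,"y": 0,"z": 0.5,"ax": 0,"ay": 0,"az": 0}
    - {"fingers": 25,"x": 0,"y": 0,"z": 0.5,"ax": 0,"ay": 0,"az": 0}
    - {"fingers": 25,"x": 0,"y": 0,"z": 0.5,"ax": 0,"ay": 0,"az": 0}
    - {"fingers": 25,"x": 0,"y": 0,"z": 0,"ax": 0,"ay": 0,"az": 0}
    - {"fingers": 25,"x": 0,"y": 0,"z": 0,"ax": 0,"ay": 0,"az": 0}
    - {"fingers": 25,"x": 0,"y": 0,"z": 0,"ax": 0,"ay": 0,"az": 0}

```text
t: 14.7
eef_pos: [0.4434, -0.2559, 0.0729]
tool_rot: [-0.0, 0.0, 1.0, 0.001]
contact_force: [-3.8, 1.6, 6.2]
gripper_width: 0.387
grasp_force: 62.9
```

Emit:
jog_arm:
  rows:
    - {"fingers": 25,"x": 0,"y": 0,"z": 0.4,"ax": 0,"ay": 0,"az": 0}
    - {"fingers": 25,"x": 0,"y": 0,"z": 0,"ax": 0,"ay": 0,"az": 0}
    - {"fingers": 25,"x": 0,"y": 0,"z": 0,"ax": 0,"ay": 0,"az": 0}
    - {"fingers": 25,"x": 0,"y": 0,"z": 0,"ax": 0,"ay": 0,"az": 0}
    - {"fingers": 25,"x": 0,"y": 0,"z": 0,"ax": 0,"ay": 0,"az": 0}
    - {"fingers": 25,"x": 0,"y": 0,"z": 0,"ax": 0,"ay": 0,"az": 0}
    - {"fingers": 25,"x": 0,"y": 0,"z": 0,"ax": 0,"ay": 0,"az": 0}
    - {"fingers": 25,"x": 0,"y": 0,"z": 0,"ax": 0,"ay": 0,"az": 0}

```text
t: 15.5
eef_pos: [0.4434, -0.2559, 0.0728]
tool_rot: [-0.0, 0.0, 1.0, 0.001]
contact_force: [-5.0, 1.9, 11.3]
gripper_width: 0.389
grasp_force: 63.5
```

```bash
python3 -c "
from h import *
o,r=st();print(o['torque'])
shot('wrist','w4.png');shot('scene','s4.png',(210,150,330,260),3)
a=cv2.imread('pics/w4.png')[80:420,140:540];b=cv2.imread('pics/s4.png')
im=np.zeros((340,760,3),np.uint8);im[:,:400]=a;im[:330,400:]=b;cv2.imwrite('pics/m4.png',im)"
```

```text
t 15.5 p [ 0.4434 -0.2559  0.0728] F [-5.   1.9 11.3] w 0.3894218335180304 g 63.481528759002686
[[-1.     0.    -0.   ]
 [ 0.     1.     0.002]
 [ 0.     0.002 -1.   ]]
[0.53987196 0.86446617 0.00874834]
```

View pics/m4.png

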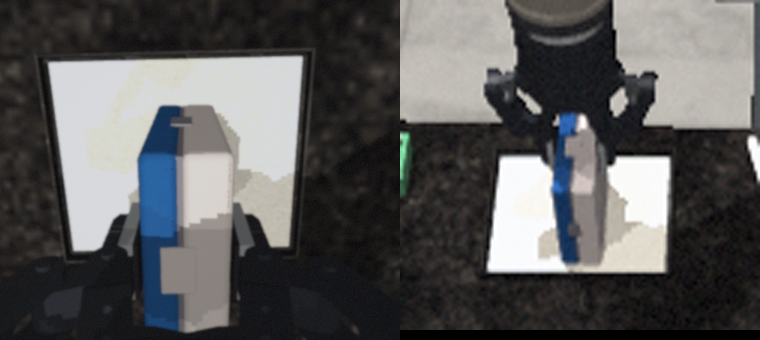

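The wrist crop and scene crop show the box upright on the liner, clear of the rim. Releasing.

Emit:
jog_arm:
  rows:
    - {"fingers": 32,"x": 0,"y": 0,"z": -0.3,"ax": 0,"ay": 0,"az": 0}
    - {"fingers": 36,"x": 0,"y": 0,"z": 0,"ax": 0,"ay": 0,"az": 0}
    - {"fingers": 40,"x": 0,"y": 0,"z": 0,"ax": 0,"ay": 0,"az": 0}
    - {"fingers": 50,"x": 0,"y": 0,"z": 0,"ax": 0,"ay": 0,"az": 0}
    - {"fingers": 60,"x": 0,"y": 0,"z": 0,"ax": 0,"ay": 0,"az": 0}
    - {"fingers": 60,"x": 0,"y": 0,"z": 0,"ax": 0,"ay": 0,"az": 0}
    - {"fingers": 60,"x": 0,"y": 0,"z": 0,"ax": 0,"ay": 0,"az": 0}
    - {"fingers": 60,"x": 0,"y": 0,"z": 0,"ax": 0,"ay": 0,"az": 0}
  force: 30

```text
t: 16.4
eef_pos: [0.4437, -0.2558, 0.0721]
tool_rot: [-0.0, -0.0, 1.0, 0.001]
contact_force: [0.1, 0.5, -0.1]
gripper_width: 0.699
grasp_force: 0.0
```

Emit:
jog_arm:
  rows:
    - {"fingers": 60,"x": 0,"y": 0,"z": -5,"ax": 0,"ay": 0,"az": 0}
    - {"fingers": 60,"x": 0,"y": 0,"z": -10,"ax": 0,"ay": 0,"az": 0}
    - {"fingers": 60,"x": 0,"y": 0,"z": -20,"ax": 0,"ay": 0,"az": 0}
    - {"fingers": 60,"x": 0,"y": 0,"z": -30,"ax": 0,"ay": 0,"az": 0}
    - {"fingers": 60,"x": 0,"y": 0,"z": -30,"ax": 0,"ay": 0,"az": 0}
    - {"fingers": 60,"x": 0,"y": 0,"z": -30,"ax": 0,"ay": 0,"az": 0}
    - {"fingers": 60,"x": 0,"y": 0,"z": -20,"ax": 0,"ay": 0,"az": 0}
    - {"fingers": 60,"x": 0,"y": 0,"z": 0,"ax": 0,"ay": 0,"az": 0}

```text
t: 17.2
eef_pos: [0.4454, -0.2571, 0.2209]
tool_rot: [0.003, 0.0, 1.0, -0.0]
contact_force: [-0.1, -0.2, -0.2]
gripper_width: 0.705
grasp_force: 0.0
```

```bash
python3 -c "
from h import *
st();shot('scene','s5.png',(150,130,550,330),2)"
```

```text
t 17.2 p [ 0.4454 -0.2571  0.2209] F [-0.1 -0.2 -0.2] w 0.7049038622477578 g 0.0
[[-1.     0.     0.006]
 [ 0.     1.    -0.   ]
 [-0.006 -0.    -1.   ]]
```

View pics/s5.png

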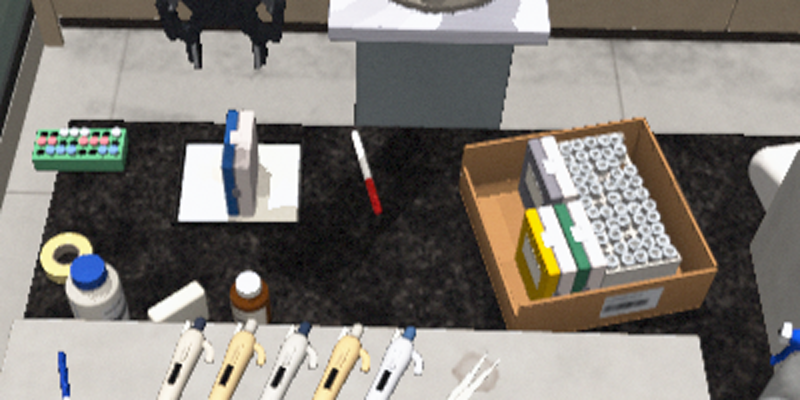

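The final picture shows the blue box upright on the tray at about (240,165), the gripper clear of it, and everything else in its place.

```bash
python3 -c "
from h import *
print(bot.hand_in())"
```

```text
the job is handed in; nothing more can be done
None
```

The blue slide box stands upright on the black tray, on the same edge as before. The other slide boxes, the tube rack and the bench items still stand in place, and I handed the job in at about 17 s.

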